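# Lock the lid of the bench sample mill

## Task

The black lid of the bench sample mill stands in its collar, but it is neither pressed home nor locked. With the fingertips only, without gripping or lifting it, press the lid straight down until it is fully home, then push its grip bar round clockwise (seen from above) until it stops at the end of the slots, with the bar in line with the front-to-back line of the mill and its front end over the sensor post. Do not disturb the flask, cup, wash bottle and brush that stand about.

Things in the scene. Friction and masses are not known exactly. Their poses are not given: they have to be found in the camera images.
- bar_top (a point): Centre of the flat top of the lid's grip bar, on the lid's vertical axis: the place to press. 224 to 228 mm above the table at the start, 214 mm when home. Bar: black, 168 x 18 mm, 22 mm high where it overhangs the collar; the lid's disc (113 mm across) is 26 mm below this point. x axis along the bar from front end (-84 mm) to rear end (+84 mm), y left, z up; moves and turns with the lid.
- lid_drop (a joint): How far the lid is pressed down into the collar, in m: 0 to 0.004 at the start (pins in the mouths of the slots), 0.014 when fully home. Pushing it down takes about 6 N; it stays where it is left, no spring lifts it. Negative: lifted.
- lid_turn (a joint): How far the lid is turned clockwise seen from above, in rad: about 0 at the start, 0.70 at the end of the slots. Two pins on the lid's rim run in L-shaped slots through the collar: straight down from the mouth, then level and clockwise. Turning is blocked until lid_drop is about 0.011; once turned the lid cannot rise. Turning takes about 0.2 N m; the lid stays where it is left.
- grip_front_right: Ribbed rubber strip on the right side of the front half of the grip bar, 80 x 4 x 18 mm, origin at its centre, 44 mm from the lid's axis, 12.5 mm below the bar's top; its outer face is 9 mm from the bar's middle plane. x axis along the bar towards the rear, y left, z up. Pushing this strip to the left turns the lid clockwise.
- grip_front_left: The same strip on the left side of the front half of the bar. Pressing it and grip_front_right at once counts as gripping.
- grip_rear_right: The same strip on the right side of the rear half of the bar.
- grip_rear_left: The same strip on the left side of the rear half of the bar. Pushing it to the right turns the lid clockwise. Pressing it and grip_rear_right at once counts as gripping.
- mill: The bench sample mill: fixed white motor housing 200 x 180 x 100 mm high with a dial and switches on its front, a steel bowl on top and an aluminium collar, 64 mm radius, top 187 mm above the table. Origin on the table under the axis of bowl and lid; x axis from the front to the rear of the mill, y left, z up.
- home_mark (a point): Top of the white lid sensor post at the front of the bowl, 20 x 26 mm, 168 mm above the table and 81 mm in front of the lid's axis. The front end of the locked bar stands over it, with a gap of 24 mm.
- flask: Conical glass flask, 84 mm wide, 140 mm high, origin under its centre. Leave alone.
- cup: Blue plastic cup, 82 mm wide, 85 mm high, origin under its centre. Leave alone.
- wash_bottle: White wash bottle with a bent spout, 68 mm wide, 172 mm high, origin under its centre. Leave alone.
- brush: Cleaning brush, 170 mm long, lying on the table. Leave alone.

How it is judged:
On the way, in this order (a step that is already met when the one before it is completed fails the run):
1. the lid is pressed home, pins at the bottom of the slots (value of joint lid_drop above 0.0118 m), for 0.1 s.
2. the lid is turned clockwise to the end of the slots (value of joint lid_turn above 0.64 rad and value of joint lid_drop above 0.0105 m), for 0.1 s.
At the end, for the whole second after the job is handed in: The lid is down in its collar (lid_drop over 10.5 mm of 14) and turned at least 0.64 of 0.70 rad, at rest; flask, cup, wash bottle and brush are upright or as they lay, within 30 mm of where they were (all of step 2 and velocity of joint lid_turn between -0.02 and 0.02 rad/s and distance of each of flask, cup, wash_bottle, brush from where it was at the start of the episode below 0.03 m and angle between each of flask, cup, wash_bottle's own z axis and vertical below 0.3 rad); the robot touches nothing.
It fails at once if the lid is lifted (value of joint lid_drop below -0.004 m).
It fails at once if the grip bar is gripped: both its sides squeezed at once ((contact force between the fingers and grip_front_right above 1.5 N and contact force between the fingers and grip_front_left above 1.5 N) or (contact force between the fingers and grip_rear_right above 1.5 N and contact force between the fingers and grip_rear_left above 1.5 N)).
It fails at once if a bystander is disturbed (distance of any of flask, cup, wash_bottle, brush from where it was at the start of the episode above 0.03 m or angle between any of flask, cup, wash_bottle's own z axis and vertical above 0.5 rad).
It also fails if it takes over 48 s, if anything falls off the work surface, if the arm or the gripper's body presses on something with over 40 N, if the wrist force passes 120 N, or if a joint passes its speed limit or range.

## Robot

A 7-joint arm with a two-finger parallel gripper is mounted at the origin on the work surface. World frame = base frame: x ahead of the robot, y to its left, z up, the work surface at z = 0. Lengths are in m, angles in rad, forces in N, time in s.
With the tool pointing down it reaches from about 0.425 to 0.95 m from the base axis. Payload 4.7 kg.
Tool frame: the origin (TCP) lies at the very end of the fingers, on their centre line; the grasp point (between the pads) lies 19 mm behind it (bot.grip_depth is the distance from the TCP to the grasp point, in m); z points along the fingers, y is the line along which they close (so a half turn about z gives the same grasp; the last joint's range is limited). The gripper opens to 85 mm and grips with 20 to 120 N. Pads are 22 mm wide; open, the fingers measure 114 mm over their backs; the gripper's body (76 mm by 85 mm) begins 54 mm behind the grasp point. The pads swing forward as they close: fully open they stand 13 mm farther back than shut.
Start: joints at [1.283, 0.469, -0.049, 1.532, 0.024, 1.141, -0.082], TCP at [0.173, -0.653, 0.206] pointing down, gripper open.
Joint ranges: [-2.59, 2.59], [-0.33, 1.99], [-1.39, 1.29], [0.1, 2.45], [-1.04, 4.18], [0.21, 1.99], [-2.66, 2.66]. Speed limits (rad/s): [2.57, 2.57, 3.14, 3.14, 3.14, 3.14, 3.14].

## Interface

Orientations are given as a rotation vector (axis times angle).
In Python, from workcell import bot, eyes, hand_in gives the robot as it stands.
- The arm moves only by the tool carry_out, never from a script. Its argument "moves" is a list of rows, each a list of 4 numbers: the shift along the tool's x, y, z each as a share of 0.2 m, from -1 to 1, then the turn about the tool's z as a share of pi rad, from -1 to 1. A call has exactly 5 rows; each row is the pose to reach, as a shift and turn from the pose commanded when the call began, along the tool's axes at that moment, turning the shorter way round; what a row does not reach only later rows make up. A row lasts 1/12 s, in which the tool goes at most 41.7 mm and 7.16 degrees, less where a joint would pass 70% of its speed; a pose out of reach is approached as far as the arm can. A call with a number of a shift or a turn outside -1 to 1 is refused whole. A call with a gripper value outside its range is refused whole. "claw" is the gripper command: -1 is fully open, 1 is shut, values between are in proportion, set as the call begins (left out, the last holds). The fingers move at their own pace and stop on an object; the grip force is fixed at half the most. Time passes only in rows, so rows that repeat a pose let the fingers close, or fill a call up. It gives the time, the measured TCP pose, the force, the opening and the grip force at its end, in the units of the state.
- bot.sense(): the state, without advancing time (a new reading comes with each control period).
- eyes.get_image(name): name is "scene" or "top" or "wrist"; returns (picture, depth): 384x512x3 uint8, blue, green, red; 384x512 float32, m along the optical axis (not along the pixel's ray), 0 where there is no reading.
- eyes.camera_model(name): a dict with "mtx" (3x3 intrinsics, pixels), "R" (3x3) and "t" (3): a world point X has camera coordinates R X + t. Camera axes: x right, y down, z forward; pixel columns grow to the right and rows downward; lengths in m; the calibration is good to about 2 mm. A picture is of the moment at which its call begins: read the wrist's pose just before it. camera_model takes no time and is no camera call; for the wrist camera it gives the pose at the moment of the call.
- hand_in(): hands the job in; it is judged then, once.
The state is a dict: "t": time; "q": joint angles; "joint_vel": joint speeds; "tau": joint torques, N m; "tcp_pos": TCP position; "ee_rot": TCP orientation; "ft_force": force on the tool from outside, world axes, zero at the start; "wrist_torque": the same for the moment, N m; "grip_width": finger opening in m; "grip_force": force on a finger pad.
Only numpy, scipy, OpenCV 4.12 (cv2) and the standard library are available. Lean on these libraries where they do the work, as an engineer would, in place of code of your own. Each camera call takes 0.05 s, during which the arm holds its last target. There are 200 camera calls.

## Working session

There is one attempt and no reset: what is moved stays moved. The work goes in short steps, Python scripts to look and compute and a tool call to move; the robot and the scene stay as the last step left them, time stands still between calls to the robot, and variables do not carry over. Pictures are saved under pics/ and viewed, at most 10 in all, crops included, and the job is handed in when it is done.

Besides the shell and the picture viewer there is one more tool, called after "Emit:" as a command line: name --pt "numbers of a row" for each row, then --argument value for the rest. carry_out: Moves the arm, as the interface text tells. Shift numbers are shares of 0.2 m and turn numbers shares of pi rad, none past 1 either way. Its arguments: {"type":"object","properties":{"moves":{"type":"array","items":{"type":"array","items":{"type":"number"}}},"claw":{"type":"number"}},"required":["moves"]}

```bash
mkdir -p pics; python3 - <<'E'
from workcell import bot, eyes
import cv2, numpy as np
s=bot.sense(); print({k:np.round(s[k],3) for k in s})
for n in("scene","top"):
    p,d=eyes.get_image(n); cv2.imwrite(f"pics/{n}0.png",p); np.save(f"{n}0.npy",d)
    m=eyes.camera_model(n); np.savez(f"{n}0cam.npz",**m); print(n,-m["R"].T@m["t"])
E
```

```text
{'t': np.float64(0.0), 'q': array([ 1.283,  0.469, -0.049,  1.534,  0.024,  1.141, -0.082]), 'joint_vel': array([-0.   , -0.001, -0.   , -0.   ,  0.001, -0.   ,  0.002]), 'tau': array([ 0.0000e+00, -5.1031e+01, -4.6000e-02, -2.3772e+01,  1.1000e-02,
        7.0000e-03, -0.0000e+00]), 'tcp_pos': array([ 0.173, -0.652,  0.205]), 'ee_rot': array([-3.113e+00, -4.050e-01,  1.000e-03]), 'ft_force': array([-0.333,  0.622,  0.855]), 'wrist_torque': array([-0.042,  0.029,  0.01 ]), 'grip_force': np.float64(0.0), 'grip_width': np.float64(0.085)}
scene [ 1.00596165 -0.3570044   0.84385961]
top [0.49582297 0.08207848 0.9650943 ]
```

View pics/top0.png

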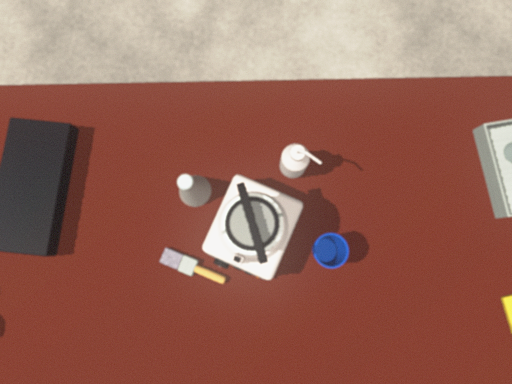

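View pics/scene0.png

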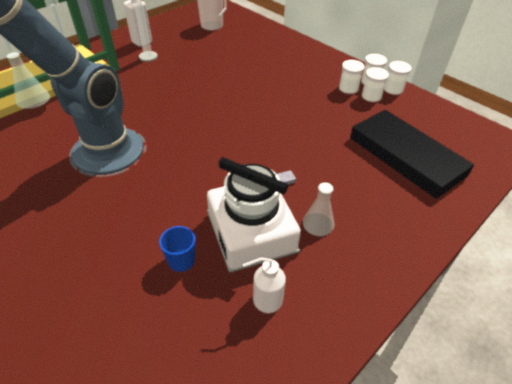

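The top view shows the mill's lid centre at about (252,223), the bar running from (241,184) to (264,262) and the post at (238,258). The flask is at (194,188), the cup at (331,250), the bottle at (295,160) and the brush near (195,265).

```bash
cat > h.py <<'E'
import numpy as np, cv2
def cast(cam,uv,z):
    r=cam["R"].T@np.linalg.solve(cam["mtx"],np.array([uv[0],uv[1],1.0])); c=-cam["R"].T@cam["t"]
    return c+r*(z-c[2])/r[2]
def cloud(cam,d):
    v,u=np.indices(d.shape); p=np.stack([u*d,v*d,d],-1)@np.linalg.inv(cam["mtx"]).T
    return (p-cam["t"])@cam["R"]
E
python3 - <<'E'
from h import *
np.set_printoptions(precision=4,suppress=True)
cam=dict(np.load("top0cam.npz")); im=cv2.imread("pics/top0.png"); d=np.load("top0.npy")
P=cloud(cam,d)
m=((im.max(2)<60)&(P[...,2]>0.205)&(P[...,2]<.25)).astype(np.uint8)
n,l,st,ce=cv2.connectedComponentsWithStats(m); k=1+st[1:,4].argmax(); pts=np.argwhere(l==k)[:,::-1]
print(st[k]); Q=P[l==k]; print("z",np.percentile(Q[:,2],[5,50,95]))
xy=np.array([cast(cam,p,.226)[:2] for p in pts],np.float32)
r=cv2.minAreaRect(xy); print("bar",r, cv2.boxPoints(r))
for nm,uv,z in [("post",(238,258),.168),("flasktop",(186,181),.14),("cup",(331,250),.085),("bottle",(299,153),.172),("brushL",(165,257),.01),("brushR",(225,281),.01),("lid",(252,223),.2)]:
    print(nm,cast(cam,uv,z),P[uv[1],uv[0]])
# housing top rectangle
h=((im.min(2)>120)&(abs(P[...,2]-.1)<.012)&(abs(P[...,0]-xy.mean(0)[0])<.15)&(abs(P[...,1]-xy.mean(0)[1])<.15))
print("housing",cv2.minAreaRect(P[h][:,:2].astype(np.float32)))
E
```

```text
Traceback (most recent call last):
ValueError: attempt to get argmax of an empty sequence
```

```bash
cat > m.py <<'E'
from h import *
np.set_printoptions(precision=4,suppress=True)
cam=dict(np.load("top0cam.npz")); im=cv2.imread("pics/top0.png"); d=np.load("top0.npy")
P=cloud(cam,d)
for u,v in [(252,223),(241,186),(263,258),(246,202),(100,50),(238,258),(215,190)]: print((u,v),im[v,u],P[v,u])
roi=np.zeros(d.shape,bool); roi[175:275,200:305]=1
m=((im.max(2)<70)&(P[...,2]>0.20)&roi).astype(np.uint8)
n,l,st,ce=cv2.connectedComponentsWithStats(m); print(st)
k=1+st[1:,4].argmax(); pts=np.argwhere(l==k)[:,::-1]
xy=np.array([cast(cam,p,.226)[:2] for p in pts],np.float32)
r=cv2.minAreaRect(xy); print("bar",r, cv2.boxPoints(r))
for nm,uv,z in [("post",(238,258),.168),("flasktop",(186,181),.14),("cup",(331,250),.085),("bottle",(299,153),.172),("brushL",(165,257),.01),("brushR",(225,281),.01)]:
    print(nm,cast(cam,uv,z),P[uv[1],uv[0]])
h=((im.min(2)>120)&(abs(P[...,2]-.1)<.012)&roi)
print("housing",h.sum(),cv2.minAreaRect(P[h][:,:2].astype(np.float32)))
E
python3 m.py
```

```text
(252, 223) [83 86 88] [0.5426 0.0959 0.2229]
(241, 186) [66 69 74] [0.6177 0.1172 0.2233]
(263, 258) [83 87 93] [0.4735 0.0752 0.2245]
(246, 202) [80 80 87] [0.585  0.1075 0.2227]
(100, 50) [161 175 187] [ 1.4732  0.8563 -0.7575]
(238, 258) [86 90 96] [0.4727 0.1275 0.169 ]
(215, 190) [ 59  67 105] [ 0.6448  0.1961 -0.0001]
[[     0      0    512    384 196607]
 [   240    185      1      1      1]]
bar ((0.6193063259124756, 0.11904051154851913), (0.0, 0.0), 0.0) [[0.6193 0.119 ]
 [0.6193 0.119 ]
 [0.6193 0.119 ]
 [0.6193 0.119 ]]
post [0.4727 0.1276 0.168 ] [0.4727 0.1275 0.169 ]
flasktop [0.6448 0.245  0.14  ] [0.6448 0.245  0.1401]
cup [ 0.4853 -0.0854  0.085 ] [ 0.4844 -0.1003  0.0066]
bottle [ 0.6972 -0.0079  0.172 ] [ 0.7054 -0.0116  0.1394]
brushL [0.4734 0.3217 0.01  ] [0.4736 0.3198 0.0177]
brushR [0.4116 0.1697 0.01  ] [ 0.4105  0.1709 -0.0025]
housing 2768 ((0.5433750748634338, 0.09802979230880737), (0.17964372038841248, 0.20103879272937775), 65.33719635009766)
```

```bash
sed -i 's/(im.max(2)<70)&(P\[...,2\]>0.20)/(P[...,2]>0.208)/' m.py; cat >> m.py <<'E'
q=P[l==k]; print("ztop",np.percentile(q[:,2],[10,50,90]))
post=(abs(P[...,2]-.168)<.006)&roi&(np.hypot(P[...,0]-.4727,P[...,1]-.1275)<.025); print("post",post.sum(),P[post].mean(0))
E
python3 m.py|tail -22
```

```text
[   242    265      1      1      1]
 [   234    266      1      1      1]
 [   304    266      1      1      1]
 [   229    268      1      1      1]
 [   239    269      1      1      1]
 [   258    268      1      1      1]
 [   229    270      1      1      1]
 [   255    270      1      1      1]
 [   209    274      1      1      1]]
bar ((0.5439537763595581, 0.09767579287290573), (0.16724160313606262, 0.019283626228570938), 15.907975196838379) [[0.4609 0.084 ]
 [0.4662 0.0655]
 [0.627  0.1113]
 [0.6217 0.1299]]
post [0.4727 0.1276 0.168 ] [0.4727 0.1275 0.169 ]
flasktop [0.6448 0.245  0.14  ] [0.6448 0.245  0.1401]
cup [ 0.4853 -0.0854  0.085 ] [ 0.4844 -0.1003  0.0066]
bottle [ 0.6972 -0.0079  0.172 ] [ 0.7054 -0.0116  0.1394]
brushL [0.4734 0.3217 0.01  ] [0.4736 0.3198 0.0177]
brushR [0.4116 0.1697 0.01  ] [ 0.4105  0.1709 -0.0025]
housing 2768 ((0.5433750748634338, 0.09802979230880737), (0.17964372038841248, 0.20103879272937775), 65.33719635009766)
ztop [0.2217 0.2243 0.2263]
post 118 [0.4717 0.1305 0.1666]
```

```bash
cat > go.py <<'E'
import sys
from h import *
from workcell import bot
from scipy.spatial.transform import Rotation as R
np.set_printoptions(precision=4,suppress=True)
def go(*targets):
    s=bot.sense(); A=R.from_rotvec(s["ee_rot"]).as_matrix()
    print("t",round(float(s["t"]),2),"tcp",s["tcp_pos"],"yaw_x",np.degrees(np.arctan2(A[1,0],A[0,0])),"F",s["ft_force"],"w",s["grip_width"])
    for t in targets: print(t,"->",A.T@(np.array(t)-s["tcp_pos"])/.2)
E
echo
```

Emit:
carry_out --pt "0.81 -0.57 -0.45 0" --pt "0.81 -0.57 -0.45 0" --pt "0.81 -0.57 -0.45 0" --pt "0.81 -0.57 -0.45 0" --pt "0.81 -0.57 -0.45 0" --claw 1

```text
t: 0.52
tcp_pos: [0.2955, -0.5055, 0.2923]
ee_rot: [-3.115, -0.405, 0.001]
ft_force: [0.3, -0.6, 0.8]
grip_width: 0.0255
grip_force: 0.0
```

```bash
python3 -c "
from go import *
go((.42,-.35,.29),(.5437,.0978,.28))"
```

```text
t 0.52 tcp [ 0.2955 -0.5055  0.2923] yaw_x 14.815766496927237 F [ 0.2599 -0.5815  0.7541] w 0.025460475588458195
(0.42, -0.35, 0.29) -> [ 0.8006 -0.5925  0.0118]
(0.5437, 0.0978, 0.28) -> [ 1.9711 -2.5989  0.0631]
```

Emit:
carry_out --pt "0.8 -0.6 0 0" --pt "0.8 -0.6 0 0" --pt "0.8 -0.6 0 0" --pt "0.8 -0.6 0 0" --pt "0.8 -0.6 0 0"

```text
t: 0.93
tcp_pos: [0.4205, -0.3469, 0.2919]
ee_rot: [-3.114, -0.41, -0.001]
ft_force: [1.0, -0.4, -0.2]
grip_width: 0.0001
grip_force: 0.0
```

Emit:
carry_out --pt "0.6 -0.8 0 0" --pt "0.6 -0.8 0 0" --pt "0.6 -0.8 0 0" --pt "0.6 -0.8 0 0" --pt "0.6 -0.8 0 0"

```text
t: 1.35
tcp_pos: [0.4944, -0.1613, 0.2919]
ee_rot: [-3.114, -0.41, -0.0]
ft_force: [0.3, -0.2, 0.3]
grip_width: 0.0002
grip_force: 0.0
```

Emit:
carry_out --pt "0.4 -0.8 0 0" --pt "0.4 -0.8 0 0" --pt "0.4 -0.8 0 0" --pt "0.4 -0.8 0 0" --pt "0.4 -0.8 0 0"

```text
t: 1.77
tcp_pos: [0.5301, 0.0183, 0.2921]
ee_rot: [-3.11, -0.421, -0.002]
ft_force: [-0.3, 0.2, 0.3]
grip_width: 0.0001
grip_force: 0.0
```

```bash
python3 -c "
from go import *
go((.5437,.0978,.24))"
```

```text
t 1.77 tcp [0.5301 0.0183 0.2921] yaw_x 15.402896704189457 F [-0.3373  0.1757  0.2945] w 6.104416317927671e-05
(0.5437, 0.0978, 0.24) -> [ 0.1705 -0.3641  0.262 ]
```

Emit:
carry_out --pt "0.17 -0.36 0 0" --pt "0.17 -0.36 0 0" --pt "0.17 -0.36 0.2 0" --pt "0.17 -0.36 0.2 0" --pt "0.17 -0.36 0.2 0"

```text
t: 2.18
tcp_pos: [0.5433, 0.088, 0.2503]
ee_rot: [3.115, 0.406, -0.007]
ft_force: [0.2, 0.0, -0.5]
grip_width: 0.0
grip_force: 0.0
```

```bash
python3 - <<'E'
from go import *
from workcell import eyes
go((.5437,.0978,.226))
for n in("scene","wrist"):
    p,d=eyes.get_image(n); cv2.imwrite(f"pics/{n}1.png",p)
a=cv2.imread("pics/scene1.png")[110:290,150:350]; b=cv2.imread("pics/wrist1.png")
cv2.imwrite("pics/c1.png",np.hstack([cv2.resize(a,(420,378)),cv2.resize(b,(380,378))]))
E
```

```text
t 2.18 tcp [0.5433 0.088  0.2503] yaw_x 14.862142037335177 F [ 0.2085  0.0015 -0.4669] w 3.3408619881696106e-05
(0.5437, 0.0978, 0.226) -> [ 0.015  -0.047   0.1213]
```

View pics/c1.png

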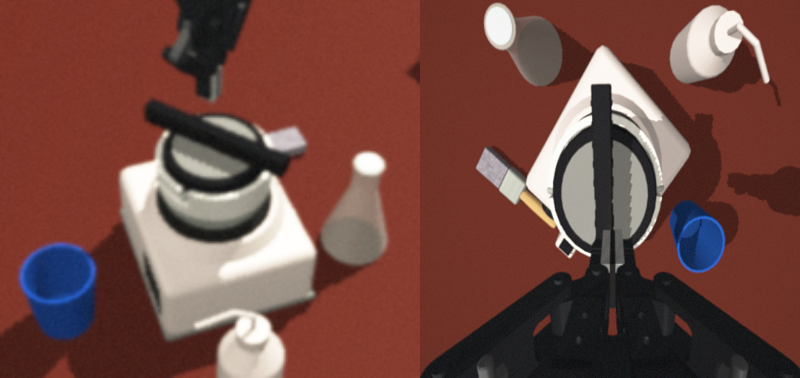

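The combined picture shows the shut fingertips at (612,240) in the wrist half. They stand above the bar and about 10 mm to its right, which agrees with the measured offset. Next I correct that, then press.

Emit:
carry_out --pt "0.01 -0.045 0 0" --pt "0.01 -0.045 0 0" --pt "0.01 -0.045 0.05 0" --pt "0.01 -0.045 0.05 0" --pt "0.01 -0.045 0.05 0"

```text
t: 2.7
tcp_pos: [0.5439, 0.0972, 0.2414]
ee_rot: [3.115, 0.405, -0.002]
ft_force: [0.5, -1.3, -0.5]
grip_width: -0.0004
grip_force: 0.0
```

```bash
python3 -c "
from go import *
go((.5437,.0978,.226),(.5437,.0978,.212))"
```

```text
t 2.7 tcp [0.5439 0.0972 0.2414] yaw_x 14.80271715705788 F [ 0.4605 -1.278  -0.5458] w -0.0003806526837105558
(0.5437, 0.0978, 0.226) -> [ 0.0001 -0.0033  0.077 ]
(0.5437, 0.0978, 0.212) -> [ 0.0002 -0.0033  0.147 ]
```

Now press gradually.

Emit:
carry_out --pt "0 -0.003 0.03 0" --pt "0 -0.003 0.06 0" --pt "0 -0.003 0.09 0" --pt "0 -0.003 0.11 0" --pt "0 -0.003 0.125 0"

```text
t: 3.12
tcp_pos: [0.5438, 0.0981, 0.216]
ee_rot: [3.115, 0.405, -0.002]
ft_force: [-0.4, -0.3, -0.1]
grip_width: 0.0001
grip_force: 0.0
```

Emit:
carry_out --pt "0 0 0.005 0" --pt "0 0 0.01 0" --pt "0 0 0.015 0" --pt "0 0 0.02 0" --pt "0 0 0.02 0"

```text
t: 3.53
tcp_pos: [0.5442, 0.0983, 0.213]
ee_rot: [3.115, 0.405, 0.0]
ft_force: [-0.0, 0.4, 0.2]
grip_width: 0.0001
grip_force: 0.0
```

No force has been felt down at 213 mm, so I look before going further.

```bash
python3 - <<'E'
from go import *
from workcell import eyes
go((.5437,.0978,.212))
im={}
for n in("scene","top","wrist"):
    p,d=eyes.get_image(n); cv2.imwrite(f"pics/{n}2.png",p); np.save(n+"2.npy",d); im[n]=p
a=cv2.resize(im["scene"][130:240,180:320],(400,314),interpolation=2); b=cv2.resize(im["wrist"][60:300,150:420],(400,355))
cv2.imwrite("pics/c2.png",np.hstack([cv2.copyMakeBorder(a,0,41,0,0,0),b]))
P=cloud(eyes.camera_model("top"),np.load("top2.npy")); 
for u,v in [(241,188),(243,196),(260,252),(262,257)]: print(np.median(P[v-1:v+2,u-1:u+2,2]))
E
```

```text
t 3.53 tcp [0.5442 0.0983 0.213 ] yaw_x 14.827566038878006 F [-0.0071  0.4182  0.2339] w 0.00011554244117328353
(0.5437, 0.0978, 0.212) -> [-0.0028  0.0017  0.0048]
0.582691906521105
0.5842136682498853
0.6191468026040055
0.6216767788267537
```

View pics/c2.png

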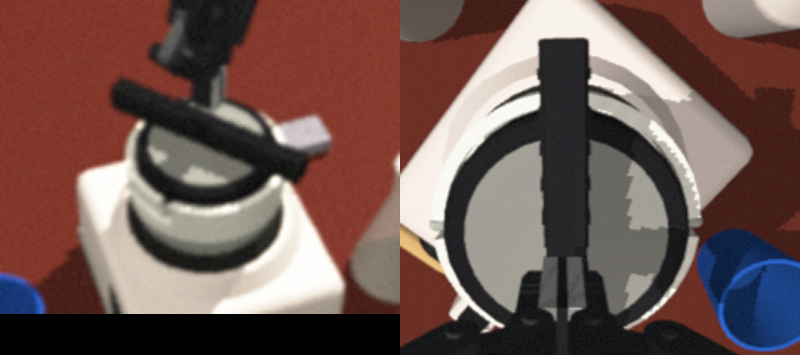

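Both views show the shut tips at the middle of the bar. I check the bar's height now from the wrist and scene depths.

```bash
python3 - <<'E'
from go import *
from workcell import eyes
c,ax=np.array([.5437,.0978]),np.array([np.cos(np.radians(15.9)),np.sin(np.radians(15.9))]); ay=np.array([-ax[1],ax[0]])
for n in("wrist","scene"):
    cam=eyes.camera_model(n); P=cloud(cam,np.load(n+"2.npy")); q=(P[...,:2]-c); a=q@ax; b=q@ay
    for lo,hi in((-.08,-.05),(-.05,-.02),(.025,.05),(.05,.08)):
        z=P[...,2][(a>lo)&(a<hi)&(abs(b)<.006)&(P[...,2]>.15)&(P[...,2]<.26)]
        print(n,lo,len(z),np.median(z) if len(z) else None)
    t=cam["R"]@np.array([.5442,.0983,.213])+cam["t"]; uv=cam["mtx"]@t; print("tcp px",uv[:2]/uv[2])
    m=(abs(a)<.03)&(abs(b)<.02)&(P[...,2]>.19)&(P[...,2]<.3); 
    if n=="scene":
        for zl in np.arange(.2,.26,.006):
            k=m&(abs(P[...,2]-zl)<.003); print(round(zl,3),k.sum(),np.median(a[k]),np.median(b[k]))
E
```

```text
wrist -0.08 269 0.22472920789529
wrist -0.05 0 None
wrist 0.025 950 0.22473249044852986
wrist 0.05 1344 0.2247088762826113
tcp px [259.1825 228.8603]
scene -0.08 54 0.2239807016331854
scene -0.05 50 0.22461127757659632
scene 0.025 43 0.22438995845907636
scene 0.05 90 0.22327489171475978
tcp px [252.2501 174.5363]
0.2 117 0.0002494229558303472 -0.012938122349185028
0.206 40 0.00021060090695604404 -0.010112785766203097
0.212 45 -0.000962493573737609 -0.009582920517928745
0.218 48 0.00573703013626832 -0.009854122423879137
0.224 154 -0.00030196443244376835 -0.0029541672642218876
0.23 3 -0.019620982995684242 0.0023701691212768008
0.236 0 nan nan
0.242 8 0.008037154749388813 -0.005127634265643867
0.248 21 0.00795835791672539 -0.005891576471666301
0.254 21 0.007461568958708716 -0.00847245568619277
  return _methods._mean(a, axis=axis, dtype=dtype,
  ret = ret.dtype.type(ret / rcount)
```

The bar is still at 0.2245 m, and the visible fingertips are about 15 mm above the reported TCP. I continue down by feel.

Emit:
carry_out --pt "0 0 0.01 0" --pt "0 0 0.02 0" --pt "0 0 0.03 0" --pt "0 0 0.04 0" --pt "0 0 0.04 0"

```text
t: 4.1
tcp_pos: [0.5438, 0.0982, 0.2044]
ee_rot: [3.115, 0.406, -0.002]
ft_force: [-0.2, -0.2, -0.0]
grip_width: -0.0001
grip_force: 0.0
```

```bash
cat > look.py <<'E'
from go import *
from workcell import eyes
c,ax=np.array([.5437,.0978]),np.array([np.cos(np.radians(15.9)),np.sin(np.radians(15.9))]); ay=np.array([-ax[1],ax[0]])
go()
print(bot.grip_depth)
for n in("wrist","scene"):
    p,d=eyes.get_image(n); cam=eyes.camera_model(n); P=cloud(cam,d); cv2.imwrite(f"pics/{n}3.png",p); np.save(n+"3.npy",d)
    q=(P[...,:2]-c); a=q@ax; b=q@ay; Z=P[...,2]
    z=Z[(a>.03)&(a<.08)&(abs(b)<.006)&(Z>.15)&(Z<.26)]; print(n,"bar z",np.median(z))
    if n=="scene":
        k=(np.hypot(a,b)<.05)&(Z>.228)&(Z<.3); print("finger pts: lowest z",np.sort(Z[k])[:12], "centre",np.median(P[k&(Z<.26)],axis=0))
E
python3 look.py
```

```text
t 4.1 tcp [0.5438 0.0982 0.2044] yaw_x 14.834035383391425 F [-0.234  -0.2235 -0.0209] w -8.519688804614827e-05
0.0187
wrist bar z 0.2249440821636669
scene bar z 0.22350974776186922
finger pts: lowest z [0.2301 0.2307 0.2319 0.2325 0.2332 0.2355 0.2361 0.2364 0.2365 0.2365
 0.2368 0.2376] centre [0.5526 0.0926 0.2474]
```

Emit:
carry_out --pt "0 0 0.01 0" --pt "0 0 0.02 0" --pt "0 0 0.03 0" --pt "0 0 0.03 0" --pt "0 0 0.03 0"

```text
t: 4.62
tcp_pos: [0.544, 0.0982, 0.1988]
ee_rot: [3.115, 0.405, -0.0]
ft_force: [0.4, -0.7, 0.0]
grip_width: -0.0002
grip_force: 0.0
```

```bash
python3 look.py
```

```text
t 4.62 tcp [0.544  0.0982 0.1988] yaw_x 14.829721584404027 F [ 0.4448 -0.7131  0.0298] w -0.00019458897148205722
0.0187
wrist bar z 0.22461650753968657
scene bar z 0.22361687751878656
finger pts: lowest z [0.2291 0.2298 0.2305 0.2311 0.2313 0.2315 0.2318 0.2325 0.2328 0.2328
 0.2329 0.2336] centre [0.553  0.0937 0.2449]
```

Emit:
carry_out --pt "0 0 0.01 0" --pt "0 0 0.02 0" --pt "0 0 0.03 0" --pt "0 0 0.03 0" --pt "0 0 0.03 0"

```text
t: 5.13
tcp_pos: [0.5444, 0.0984, 0.1934]
ee_rot: [3.115, 0.405, 0.001]
ft_force: [-0.8, -1.0, 3.9]
grip_width: 0.0
grip_force: 2.1
```

```bash
python3 look.py; python3 -c "
import cv2
cv2.imwrite('pics/c3.png',cv2.resize(cv2.imread('pics/scene3.png')[130:240,200:310],(600,600),interpolation=2))"
```

```text
t 5.13 tcp [0.5444 0.0984 0.1934] yaw_x 14.829429218490562 F [-0.8263 -0.9648  3.9048] w 4.3662798869635655e-05
0.0187
wrist bar z 0.21951105176742736
scene bar z 0.21857940789738228
finger pts: lowest z [0.2285 0.2286 0.2287 0.2289 0.2294 0.2294 0.2304 0.2312 0.2312 0.2316
 0.2317 0.2318] centre [0.5535 0.0928 0.241 ]
```

View pics/c3.png

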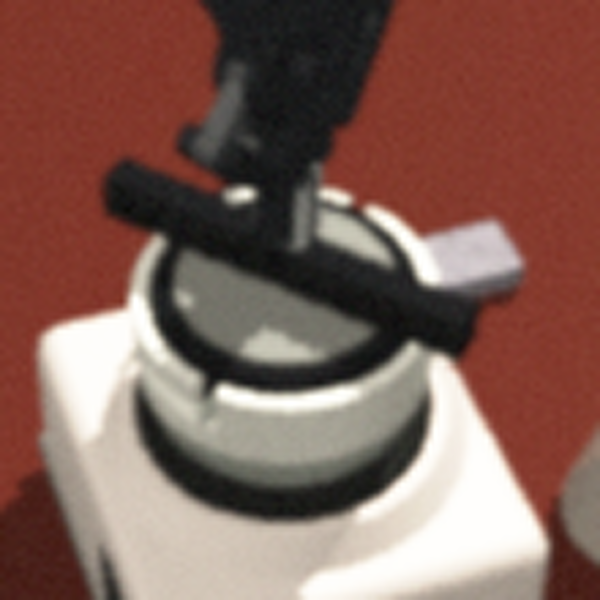

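The picture shows the tips standing on the bar's middle at (300,240). The bar is now 5 mm lower (0.2195), so the tip offset is about 26 mm and home needs a TCP near 0.188.

Emit:
carry_out --pt "0 0 0.01 0" --pt "0 0 0.02 0" --pt "0 0 0.025 0" --pt "0 0 0.03 0" --pt "0 0 0.03 0"

```text
t: 5.65
tcp_pos: [0.5446, 0.0984, 0.1884]
ee_rot: [3.115, 0.405, 0.002]
ft_force: [-3.1, -0.8, 9.9]
grip_width: 0.0003
grip_force: 5.1
```

```bash
python3 look.py
```

```text
t 5.65 tcp [0.5446 0.0984 0.1884] yaw_x 14.822473548122954 F [-3.0906 -0.7822  9.9458] w 0.00032291265502090835
0.0187
wrist bar z 0.21446513177558654
scene bar z 0.21393008983423084
finger pts: lowest z [0.228  0.2281 0.2282 0.2283 0.2291 0.2297 0.2298 0.23   0.2304 0.2305
 0.2305 0.2307] centre [0.554  0.0939 0.2401]
```

Almost home; a little more.

Emit:
carry_out --pt "0 0 0.01 0" --pt "0 0 0.01 0" --pt "0 0 0.015 0" --pt "0 0 0.015 0" --pt "0 0 0.015 0"

```text
t: 6.17
tcp_pos: [0.545, 0.0985, 0.1881]
ee_rot: [3.114, 0.405, 0.005]
ft_force: [-7.6, -2.8, 25.0]
grip_width: -0.0002
grip_force: 12.1
```

```bash
python3 look.py
```

```text
t 6.17 tcp [0.545  0.0985 0.1881] yaw_x 14.812600706906215 F [-7.5885 -2.8469 25.0007] w -0.0002468172419003748
0.0187
wrist bar z 0.21428174898342578
scene bar z 0.21364259832642993
finger pts: lowest z [0.2281 0.2281 0.2282 0.2293 0.23   0.2302 0.2302 0.2303 0.2305 0.2306
 0.2307 0.2314] centre [0.5542 0.0937 0.2391]
```

The lid is home: 25 N against the stop and the bar at 0.214. Next I lift off and go beside the front half's right side.

Emit:
carry_out --pt "0 0 -0.1 0" --pt "0 0 -0.2 0" --pt "0 0 -0.25 0" --pt "0 0 -0.25 0" --pt "0 0 -0.25 0"

```text
t: 6.68
tcp_pos: [0.5439, 0.0981, 0.2335]
ee_rot: [3.115, 0.405, -0.0]
ft_force: [0.9, 0.3, -0.5]
grip_width: 0.0001
grip_force: 0.0
```

```bash
python3 look.py | grep -v finger; python3 -c "
from go import *
go((.4956,.0477,.232),(.4956,.0477,.172))"
```

```text
t 6.68 tcp [0.5439 0.0981 0.2335] yaw_x 14.82252045713497 F [ 0.9284  0.3232 -0.5137] w 0.00013757188998352144
0.0187
wrist bar z 0.2136344620180737
scene bar z 0.21381221924906862
 0.2644 0.2648] centre [0.5419 0.0904 0.2597]
t 6.78 tcp [0.5433 0.0979 0.2325] yaw_x 14.830525864907873 F [-0.417  -0.1811  0.6708] w -0.0005526964976350101
(0.4956, 0.0477, 0.232) -> [-0.2948  0.1817  0.003 ]
(0.4956, 0.0477, 0.172) -> [-0.294   0.1818  0.303 ]
```

Emit:
carry_out --pt "-0.1 0.18 0 0" --pt "-0.295 0.18 0 0" --pt "-0.295 0.18 0 0" --pt "-0.295 0.18 0.1 0" --pt "-0.295 0.18 0.2 0"

```text
t: 7.2
tcp_pos: [0.496, 0.0478, 0.1933]
ee_rot: [3.115, 0.404, 0.002]
ft_force: [0.3, 0.2, -0.9]
grip_width: -0.0001
grip_force: 0.0
```

Emit:
carry_out --pt "0 0 0.03 0" --pt "0 0 0.06 0" --pt "0 0 0.09 0" --pt "0 0 0.1 0" --pt "0 0 0.1 0"

```text
t: 7.62
tcp_pos: [0.4964, 0.0485, 0.1738]
ee_rot: [-3.115, -0.406, 0.001]
ft_force: [0.7, -0.7, 0.4]
grip_width: 0.0003
grip_force: 0.0
```

```bash
python3 - <<'E'
from go import *
from workcell import eyes
go((.4956,.0477,.172))
w,d=eyes.get_image("wrist"); s,d=eyes.get_image("scene")
cv2.imwrite("pics/c4.png",np.hstack([cv2.resize(w,(400,400)),cv2.resize(s[130:240,200:310],(400,400),interpolation=2)]))
E
```

```text
t 7.62 tcp [0.4964 0.0485 0.1738] yaw_x 14.839436108979001 F [ 0.708  -0.7033  0.4314] w 0.0002510298081023765
(0.4956, 0.0477, 0.172) -> [-0.0047  0.0028  0.0088]
```

View pics/c4.png

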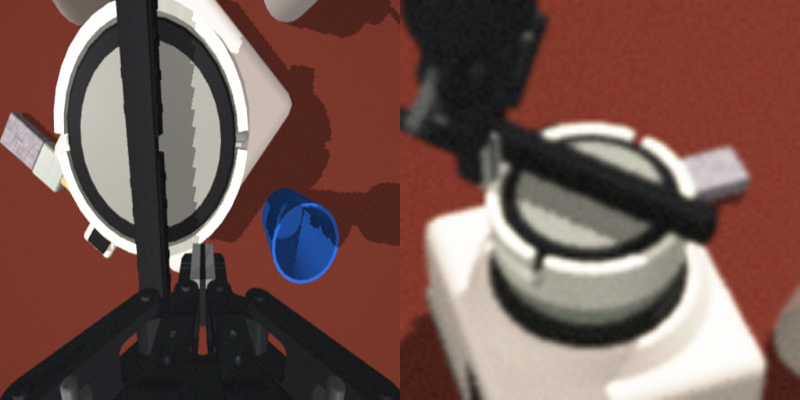

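The picture shows the tips at (203,270) in the wrist half, to the right of the bar with a clear gap and level with its side. I close the gap by feel.

Emit:
carry_out --pt "0 -0.015 0.015 0" --pt "0 -0.03 0.015 0" --pt "0 -0.045 0.015 0" --pt "0 -0.06 0.015 0" --pt "0 -0.065 0.015 0"

```text
t: 8.13
tcp_pos: [0.4934, 0.0593, 0.1712]
ee_rot: [3.112, 0.405, 0.001]
ft_force: [1.7, -6.1, 1.1]
grip_width: 0.0001
grip_force: 3.0
```

```bash
cat > arc.py <<'E'
from go import *
from workcell import eyes
go()
c=np.array([.5437,.0978])
p,d=eyes.get_image("scene"); P=cloud(eyes.camera_model("scene"),d)
q=P[...,:2]-c; k=(abs(P[...,2]-.214)<.006)&(np.hypot(q[...,0],q[...,1])<.088)&(q[...,0]>.0)
v=P[k][:,:2]; e=np.linalg.svd(v-c,full_matrices=False)[2][0]; e*=np.sign(e[0])
th=np.degrees(np.arctan2(e[1],e[0])); print("bar angle",th,k.sum())
s=bot.sense(); rel=s["tcp_pos"][:2]-c; a=np.radians(th); ax=np.array([np.cos(a),np.sin(a)]); ay=np.array([-ax[1],ax[0]])
r,o=-rel@ax,-rel@ay; print("r,o",r,o)
r0,o0=.06,float(sys.argv[1]); A=R.from_rotvec(s["ee_rot"]).as_matrix(); yaw=np.degrees(np.arctan2(A[1,0],A[0,0]))
for t in map(float,sys.argv[2:]):
    a=np.radians(t); ax=np.array([np.cos(a),np.sin(a)]); ay=np.array([-ax[1],ax[0]])
    X=np.r_[c-r0*ax-o0*ay,s["tcp_pos"][2]]; print(t,A.T@(X-s["tcp_pos"])/.2,(yaw-(t-1))/180)
E
python3 arc.py .021 14 11 8 5 2
```

```text
t 8.13 tcp [0.4934 0.0593 0.1712] yaw_x 14.822972551498959 F [ 1.674  -6.0674  1.0636] w 7.702884863567808e-05
bar angle 11.640061488964395 275
r,o 0.05705834465652448 0.027656212447381888
14.0 [-0.009  -0.0215 -0.0001] 0.010007520472405131
11.0 [-0.0138 -0.0375 -0.0001] 0.026674187139071798
8.0 [-0.0178 -0.0536 -0.0002] 0.04334085380573846
5.0 [-0.021  -0.0699 -0.0002] 0.06000752047240513
2.0 [-0.0233 -0.0864 -0.0003] 0.0766741871390718
```

```bash
python3 arc.py .0245 9 6 3 0 -3
```

```text
t 8.18 tcp [0.4934 0.0592 0.1712] yaw_x 14.801353685032923 F [ 1.2123 -4.5031  0.4125] w -6.906116924301309e-05
bar angle 11.746116018902454 269
r,o 0.057131256082574244 0.027512069779590836
9.0 [-0.0183 -0.0306 -0.0001] 0.03767447424384803
6.0 [-0.0226 -0.047  -0.0001] 0.054341140910514694
3.0 [-0.0262 -0.0636 -0.0002] 0.07100780757718136
0.0 [-0.0288 -0.0803 -0.0002] 0.08767447424384803
-3.0 [-0.0305 -0.0972 -0.0003] 0.10434114091051469
```

Emit:
carry_out --pt "-0.01 -0.03 0 0.03" --pt "-0.02 -0.047 0 0.05" --pt "-0.026 -0.064 0 0.07" --pt "-0.029 -0.08 0 0.09" --pt "-0.03 -0.097 0 0.105"

```text
t: 8.65
tcp_pos: [0.4835, 0.0759, 0.1712]
ee_rot: [3.137, -0.119, 0.004]
ft_force: [4.3, -6.3, -1.9]
grip_width: -0.0001
grip_force: 2.9
```

```bash
python3 arc.py .0245 -4 -7 -10 -13 -16
```

```text
t 8.65 tcp [0.4835 0.0759 0.1712] yaw_x -4.3380934203221795 F [ 4.3381 -6.3497 -1.9296] w -0.0001311294808899486
bar angle -4.725326173809276 277
r,o 0.058500268744400015 0.025843088650444917
-4.0 [-0.0059 -0.003  -0.    ] 0.0035861775715702385
-7.0 [-0.012  -0.0188 -0.0001] 0.020252844238236905
-10.0 [-0.0173 -0.0349 -0.0001] 0.03691951090490357
-13.0 [-0.0217 -0.0513 -0.0002] 0.05358617757157024
-16.0 [-0.0252 -0.0679 -0.0002] 0.07025284423823691
```

Emit:
carry_out --pt "-0.008 -0.018 0 0.02" --pt "-0.013 -0.034 0 0.035" --pt "-0.018 -0.05 0 0.05" --pt "-0.022 -0.067 0 0.07" --pt "-0.024 -0.077 0 0.08"

```text
t: 9.12
tcp_pos: [0.4794, 0.0917, 0.1711]
ee_rot: [3.097, -0.51, 0.003]
ft_force: [2.5, -6.1, -1.1]
grip_width: -0.0002
grip_force: 2.7
```

```bash
python3 arc.py .0245 -19 -21 -23 -24.5 -26
```

```text
t 9.12 tcp [0.4794 0.0917 0.1711] yaw_x -18.702074920624217 F [ 2.5384 -6.1034 -1.1362] w -0.00019390558292353184
bar angle -18.341139221639658 268
r,o 0.059384737451192944 0.025565386730157465
-19.0 [-0.0045 -0.0088 -0.    ] 0.0072575571958412195
-21.0 [-0.0086 -0.0193 -0.0001] 0.01836866830695233
-23.0 [-0.0122 -0.03   -0.0001] 0.029479779418063443
-24.5 [-0.0147 -0.0381 -0.0001] 0.037813112751396774
-26.0 [-0.017  -0.0463 -0.0001] 0.046146446084730106
```

Emit:
carry_out --pt "-0.005 -0.01 0 0.01" --pt "-0.009 -0.02 0 0.02" --pt "-0.012 -0.03 0 0.03" --pt "-0.015 -0.038 0 0.035" --pt "-0.016 -0.044 0 0.035"

```text
t: 9.58
tcp_pos: [0.4788, 0.1008, 0.171]
ee_rot: [3.065, -0.677, 0.002]
ft_force: [1.6, -6.4, 0.3]
grip_width: 0.0003
grip_force: 2.7
```

```bash
python3 arc.py .0245 -26
```

```text
t 9.58 tcp [0.4788 0.1008 0.171 ] yaw_x -24.899123814200866 F [ 1.6499 -6.3737  0.3291] w 0.0002920006143275631
bar angle -25.414056896333822 258
r,o 0.06010661671995021 0.02486720980335277
-26.0 [-0.0007 -0.0049 -0.    ] 0.011935022023049333
```

Emit:
carry_out --pt "0 -0.008 0 0" --pt "0 -0.016 0 0" --pt "0 -0.024 0 0" --pt "0 -0.024 0 0" --pt "0 -0.024 0 0"

```text
t: 10.05
tcp_pos: [0.4788, 0.1024, 0.1706]
ee_rot: [3.059, -0.677, -0.004]
ft_force: [-2.5, -11.0, 5.5]
grip_width: -0.0
grip_force: 6.0
```

```bash
python3 arc.py .0245 -26
```

```text
t 10.05 tcp [0.4788 0.1024 0.1706] yaw_x -24.94148388731019 F [ -2.5242 -11.0006   5.5443] w -1.3359733597369915e-06
bar angle -26.837861575760105 258
r,o 0.06004955733589477 0.02520359204077272
-26.0 [0.002  0.0009 0.    ] 0.011456727136186394
```

The force rises and the motion stalls, so this is the end stop. I back off, rise and check.

Emit:
carry_out --pt "0 0.05 0 0" --pt "0 0.12 0 0" --pt "0 0.15 -0.1 0" --pt "0 0.15 -0.3 0" --pt "0 0.15 -0.5 0"

```text
t: 10.52
tcp_pos: [0.4661, 0.0804, 0.2712]
ee_rot: [3.068, -0.674, -0.006]
ft_force: [1.4, 0.3, 0.2]
grip_width: 0.0003
grip_force: 0.0
```

Emit:
carry_out --pt "0 0.4 -0.2 0" --pt "0 0.6 -0.2 0" --pt "0 0.8 -0.2 0" --pt "0 0.8 -0.2 0" --pt "0 0.8 -0.2 0"

```text
t: 10.93
tcp_pos: [0.3982, -0.0716, 0.3122]
ee_rot: [3.062, -0.691, 0.004]
ft_force: [0.8, 0.1, -0.4]
grip_width: 0.0
grip_force: 0.0
```

```bash
python3 - <<'E'
from go import *
from workcell import eyes
go()
p,d=eyes.get_image("top"); P=cloud(eyes.camera_model("top"),d); cv2.imwrite("pics/top5.png",cv2.resize(p[110:310,130:390],(780,600)))
c=np.array([.5437,.0978]); k=(abs(P[...,2]-.214)<.008)&(np.hypot(P[...,0]-c[0],P[...,1]-c[1])<.09)
r=cv2.minAreaRect(P[k][:,:2].astype(np.float32)); v=P[k]; e=np.linalg.svd(v[:,:2]-v[:,:2].mean(0),full_matrices=False)[2][0]
print(r,np.degrees(np.arctan(e[1]/e[0])),np.median(v[:,2]))
E
```

```text
t 10.93 tcp [ 0.3982 -0.0716  0.3122] yaw_x -25.44228903566501 F [ 0.7622  0.0575 -0.3809] w 3.930624117532267e-05
((0.5440943837165833, 0.0977552980184555), (0.019485631957650185, 0.16765695810317993), 65.4146499633789) -24.56061057727694 0.21408795143188053
```

View pics/top5.png

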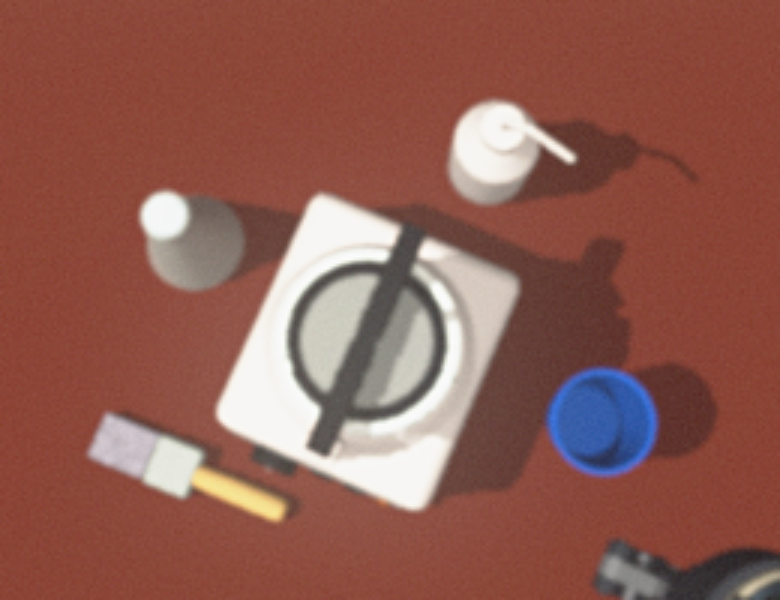

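The picture shows the bar from (412,230) to (322,450), with its front end over the post. It is in line with the mill (-24.6° against -24.7°) and at 0.214 m, and the bystanders are where they were. The arm is clear.

```bash
python3 -c "
from workcell import hand_in
print(hand_in())"
```

```text
the job is handed in; nothing more can be done
None
```

The lid is pressed fully home (bar top at 214 mm) and turned clockwise to the stop, with the bar in line with the mill and its front end over the sensor post. The flask, cup, wash bottle and brush look unmoved in the last top view, and the job is handed in; no verdict came back.

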